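Put the bench kit back on its outlines

ROBOT

A 6-joint arm with a two-finger parallel gripper is mounted at the origin on the work surface. World frame = base frame: x ahead of the robot, y to its left, z up, the work surface at z = 0. Lengths are in m, angles in rad, forces in N, time in s.
With the tool pointing down it reaches from about 0.375 to 0.9 m from the base axis. Payload 3.1 kg.
Tool frame: the origin (TCP) lies on the centre line of the jaws, within the pads' length; the fingertips stand 25 mm ahead of it and the grasp point (between the pads) lies 6 mm ahead of it (manip.tip_extent is the distance from the TCP to the fingertips, in m); z points along the fingers, y is the line along which they close (so a half turn about z gives the same grasp; the last joint's range is limited). The gripper opens to 85 mm and grips with 20 to 120 N. Pads are 22 mm wide; open, the fingers measure 114 mm over their backs; the gripper's body (76 mm by 85 mm) begins 54 mm behind the grasp point. The pads swing forward as they close: fully open they stand 13 mm farther back than shut.
Start: joints at [0.935, 0.527, 1.433, -0, 1.181, -0.178], TCP at [0.276, 0.561, 0.256] pointing down, gripper open.
Joint ranges: [-3.08, 3.08], [-0.75, 2.2], [0.22, 2.44], [-1.43, 4.57], [0, 2.65], [-2.85, 2.85]. Speed limits (rad/s): [2.79, 2.79, 3.14, 3.14, 3.14, 3.14].

INTERFACE

Orientations are given as a unit quaternion [x, y, z, w].
In Python, from station import readout, imaging, order, manip gives the robot as it stands.
- The arm moves only by the tool move_arm, never from a script. Its argument "rows" is a list of rows, each a list of 7 numbers: the turn, a rotation vector about the tool's x, y, z in degrees, then the shift along the tool's x, y, z in mm, then the closure, from 0 (fully open) to 1 (shut). A call has 1 to 12 rows; each row is the pose to reach, as a shift and turn from the pose commanded when the call began, along the tool's axes at that moment; what a row does not reach only later rows make up. A row lasts 1/12 s, in which the tool goes at most 41.7 mm and 7.16 degrees, less where a joint would pass 70% of its speed; a pose out of reach is approached as far as the arm can. A call with a gripper value outside its range is refused whole. The fingers move at their own pace and stop on an object; "squeeze" is the grip in N (left out, the last holds). Time passes only in rows, so rows that repeat a pose let the fingers close. It gives the time, the measured TCP pose, the force, the opening and the grip force at its end, in the units of the state.
- readout.sense(): the state, without advancing time (a new reading comes with each control period).
- imaging.snapshot(name): name is "scene" or "top" or "wrist"; returns a dict with "img" (384x512x3 uint8, red, green, blue), "z_map" (384x512 float32, m along the optical axis (not along the pixel's ray), 0 where there is no reading), "fovy" (degrees; the focal length in pixels is half the picture's height over the tangent of half this angle, whatever the lens; pixels are square), "cx", "cy" (the principal point, pixels), "rvec" (rotation vector, rad) and "tvec" (3), from world to camera coordinates, as OpenCV has them. Camera axes: x right, y down, z forward; pixel columns grow to the right and rows downward; lengths in m; the calibration is good to about 2 mm. A picture is of the moment at which its call begins.
- order.sign_off(): hands the job in; it is judged then, once.
The state is a dict: "t": time; "q": joint angles; "qd": joint speeds; "tau": joint torques, N m; "tcp_pos": TCP position; "tool_rot": TCP orientation; "force": force on the tool from outside, world axes, zero at the start; "ft_torque": the same for the moment, N m; "finger_gap": opening from 0.0 (shut) to 1.0 (fully open); "gripper_force": force on a finger pad.
Only numpy, scipy, OpenCV 4.12 (cv2) and the standard library are available. Lean on these libraries where they do the work, as an engineer would, in place of code of your own. Each camera call takes 0.05 s, during which the arm holds its last target. There are 200 camera calls.

TASK

Tidy the workshop bench: put the tape roll, the spanner, the sanding block and the glue jar each on the white tile that carries its own black silhouette, centred on it and lined up with it, lying flat (the jar standing upright). Leave the little paint pot and the wooden bobbin standing where they are.

Things in the scene. Friction and masses are not known exactly. Their poses are not given: they have to be found in the camera images.
- tape_roll: small roll of cream paper tape lying flat, a ring of outer diameter 64 mm, hole diameter 40 mm, height 24 mm, about 50 g. Origin at the centre of its underside, z up along its axis
- spanner: steel double-ended open-jaw spanner lying flat, about 120 mm long, shank 14 mm wide, heads about 29 mm wide, 10 mm thick throughout, about 90 g; the same when turned end for end. Origin at the middle of its length, on its underside; x along its length, y across the shank, z up
- sanding_block: cork sanding block with a dark wooden sole underneath, 90 x 50 x 30 mm high, about 80 g; the same when turned end for end. Origin at the centre of its underside; x along its 90 mm length, y along its 50 mm width, z up
- glue_jar: white round glue jar with a black screw cap, standing upright; body diameter 44 mm up to 40 mm height, cap diameter 38 mm from 46 to 60 mm height (the top), about 90 g. Origin at the centre of its underside, z up
- tile_tape: white flat tile 140 x 80 x 4 mm fixed to the bench, bearing a black silhouette in its middle: a ring (outer diameter 68 mm, with a white middle of 36 mm) for the tape roll. Origin at the centre of the tile's underside (its top is 4 mm higher), the silhouette centred on it; x along the tile's 140 mm length, y along its width, z up
- tile_spanner: white flat tile 140 x 80 x 4 mm fixed to the bench, bearing a black silhouette in its middle: a double-ended spanner, lying along the tile's length, for the spanner. Origin at the centre of the tile's underside (its top is 4 mm higher), the silhouette centred on it; x along the tile's 140 mm length, y along its width, z up
- tile_block: white flat tile 140 x 80 x 4 mm fixed to the bench, bearing a black silhouette in its middle: a rectangle 94 x 54 mm, long side along the tile's length, for the sanding block. Origin at the centre of the tile's underside (its top is 4 mm higher), the silhouette centred on it; x along the tile's 140 mm length, y along its width, z up
- tile_jar: white flat tile 140 x 80 x 4 mm fixed to the bench, bearing a black silhouette in its middle: a plain full disc of diameter 48 mm, for the glue jar. Origin at the centre of the tile's underside (its top is 4 mm higher), the silhouette centred on it; x along the tile's 140 mm length, y along its width, z up
- paint_pot: bystander: small terracotta-coloured pot with closed top, standing loose on the bench among the things, diameter 39 mm, height 42 mm, 120 g. Origin at the centre of its underside
- bobbin: bystander: wooden bobbin standing loose on end on the bench among the things, flange diameter 36 mm, height 38 mm, 60 g. Origin at the centre of its underside
Mind the look-alikes: they are no part of the job. There is more than one size of the sanding_block; the one meant has the size given above.

How it is judged:
At the end, for the whole second after the job is handed in: Each of the four things rests on the tile with its own silhouette, within 12 mm of the tile's centre, flat or upright within 0.1 rad, at rest and released; the spanner and the sanding block lie along their silhouettes within 0.2 rad, either way round (horizontal distance between tape_roll and tile_tape below 0.012 m and z of tape_roll in the frame of tile_tape between 0.002 and 0.008 m and angle between each of tape_roll, spanner, sanding_block, glue_jar's own z axis and vertical below 0.1 rad and linear speed of each of tape_roll, spanner, sanding_block, glue_jar below 0.02 m/s and horizontal distance between spanner and tile_spanner below 0.012 m and z of spanner in the frame of tile_spanner between 0.002 and 0.008 m and angle between the x axis of spanner and the x axis of tile_spanner, either way round below 0.2 rad and horizontal distance between sanding_block and tile_block below 0.012 m and z of sanding_block in the frame of tile_block between 0.002 and 0.008 m and angle between the x axis of sanding_block and the x axis of tile_block, either way round below 0.2 rad and horizontal distance between glue_jar and tile_jar below 0.012 m and z of glue_jar in the frame of tile_jar between 0.002 and 0.008 m); the robot touches nothing.
It fails at once if the paint pot is shifted by more than 25 mm or knocked over (distance of paint_pot from where it was at the start of the episode above 0.025 m or angle between paint_pot's own z axis and vertical above 0.5 rad).
It fails at once if the bobbin is shifted by more than 25 mm or knocked over (distance of bobbin from where it was at the start of the episode above 0.025 m or angle between bobbin's own z axis and vertical above 0.5 rad).
It also fails if it takes over 99 s, if anything falls off the work surface, if the arm or the gripper's body presses on something with over 40 N, if the wrist force passes 120 N, or if a joint passes its speed limit or range.

## Working session

There is one attempt and no reset: what is moved stays moved. The work goes in short steps, Python scripts to look and compute and a tool call to move; the robot and the scene stay as the last step left them, time stands still between calls to the robot, and variables do not carry over. Pictures are saved under pics/ and viewed, at most 14 in all, crops included, and the job is handed in when it is done.

Besides the shell and the picture viewer there is one more tool, called after ">>>" in YAML: its name, and indented under it one key for each argument. move_arm: Moves the arm, as the interface text tells. Its arguments: {"type":"object","properties":{"rows":{"type":"array"},"squeeze":{"type":"number"}},"required":["rows"]}

```bash
ls; mkdir -p pics
cat > h.py <<'E'
import numpy as np, cv2
from station import readout, imaging, order, manip
def snap(n):
    s=imaging.snapshot(n); s['R']=cv2.Rodrigues(np.array(s['rvec'],float))[0]; s['t']=np.array(s['tvec'],float).ravel()
    s['f']=s['img'].shape[0]/2/np.tan(np.radians(s['fovy'])/2); return s
def ray(s,uv):
    uv=np.atleast_2d(uv).astype(float)
    d=np.c_[(uv[:,0]-s['cx'])/s['f'],(uv[:,1]-s['cy'])/s['f'],np.ones(len(uv))]@s['R']
    return -s['R'].T@s['t'],d
def onplane(s,uv,z):
    c,d=ray(s,uv); return c+d*((z-c[2])/d[:,2])[:,None]
def cloud(s):
    h,w=s['z_map'].shape; v,u=np.mgrid[:h,:w]
    c,d=ray(s,np.c_[u.ravel(),v.ravel()]); return (c+d*s['z_map'].reshape(-1,1)).reshape(h,w,3)
def save(s,n): cv2.imwrite('pics/'+n,s['img'][:,:,::-1])
E
python3 - <<'E'
from h import *
print(readout.sense()); print(manip.tip_extent, [x for x in dir(manip) if x[0]!='_'])
for n in ['top','scene']:
    s=snap(n); save(s,n+'0.png'); print(n,s['fovy'],s['cx'],s['cy'],-s['R'].T@s['t'],s['R'][2], {k for k in s})
E
```

```text
pics
{'t': 0.0, 'q': array([ 9.35487573e-01,  5.28452089e-01,  1.43393734e+00,  3.27385638e-06,
        1.18140077e+00, -1.78511529e-01]), 'qd': array([ 8.38822987e-06,  1.13383158e-03, -9.91811005e-04, -1.54959614e-03,
       -6.26652502e-04, -4.90927523e-04]), 'tau': array([ 6.36731602e-04, -4.42362285e+01, -1.78020251e+01, -1.81863193e-04,
        8.46940588e-03,  9.97527479e-06]), 'tcp_pos': array([0.27524135, 0.56037213, 0.25533107]), 'tool_rot': array([ 2.26418485e-01,  9.74029498e-01, -1.00845779e-03, -4.36255853e-04]), 'force': array([ 0.41102879, -0.06543746,  0.60799199]), 'ft_torque': array([ 0.02965928, -0.04394171, -0.02239426]), 'gripper_force': 0.0, 'finger_gap': 0.9996194153999296}
0.025 ['PlanningError', 'tip_extent']
top 56.69550581474783 256.8537300289638 186.79973902646782 [0.54421515 0.08230258 1.04448937] [ 0.06740205 -0.01376934 -0.99763088] {'img', 'tvec', 'R', 'cy', 'rvec', 't', 'f', 'z_map', 'fovy', 'cx'}
scene 56.06199415622315 248.75664193081886 192.3039483967692 [1.11188569 0.13635393 0.77284732] [-0.58882595 -0.06004991 -0.80602606] {'img', 'tvec', 'R', 'cy', 'rvec', 't', 'f', 'z_map', 'fovy', 'cx'}
```

View pics/top0.png

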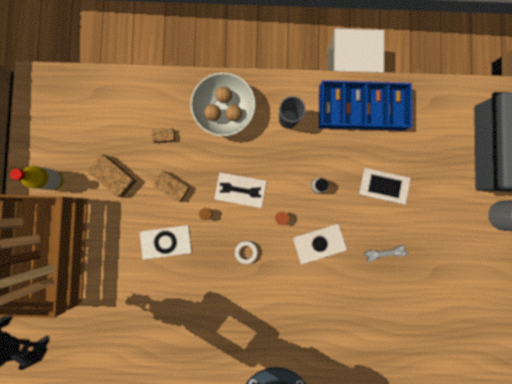

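View pics/scene0.png

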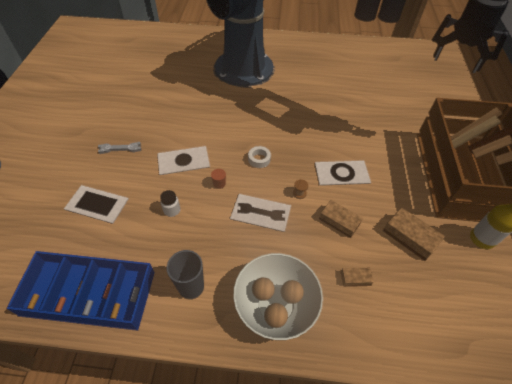

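The top view shows these things:
- **Tiles:** tape (165,242), spanner (240,190), jar (320,244), block (385,185).
- **Things to move:** tape roll (246,252), spanner (386,253), jar (320,185).
- **Bystanders:** pot (283,218), bobbin (206,213).
- **Cork blocks:** (111,175), (172,185) and (163,135). The middle-sized one looks like about 90 mm.

The scene view shows the same layout from the front.

```bash
cat > m.py <<'E'
from h import *
def comps(s,mask,lo,hi,zr):
    n,l,st,c=cv2.connectedComponentsWithStats(mask.astype(np.uint8)); out=[]
    P=cloud(s)
    for i in range(1,n):
        if lo<st[i,4]<hi:
            m=(l==i); z=P[m][:,2]; p=onplane(s,c[i],zr)[0]
            if not(0.3<p[0]<0.85 and -.5<p[1]<.6): continue
            cnt=cv2.findContours(m.astype(np.uint8),0,2)[0]; cnt=max(cnt,key=cv2.contourArea)[:,0]
            w=onplane(s,cnt,np.median(z))[:,:2]; r=cv2.minAreaRect((w*1000).astype(np.float32))
            out.append((c[i].round(1),st[i,4],p[:2].round(3),'zmed %.3f zmax %.3f'%(np.median(z),np.percentile(z,95)),'rect c',np.round(r[0],0),'size',np.round(r[1],0),'ang',round(r[2],1)))
    return out
if __name__=='__main__':
    for n in ['top','scene']:
        s=snap(n); hsv=cv2.cvtColor(s['img'],cv2.COLOR_RGB2HSV); H,S,V=[hsv[...,i].astype(int) for i in range(3)]
        P=cloud(s)
        print(n,'table z',np.percentile(P[150:300,100:400,2],[10,50,90]).round(4))
        print('WHITE/GREY'); [print(*o) for o in comps(s,(S<70)&(V>95),40,6000,0.004)]
        print('BLACK'); [print(*o) for o in comps(s,(V<60),30,2500,0.004)]
        print('TALL'); [print(*o) for o in comps(s,(P[...,2]>.014)&(P[...,2]<.09),40,4000,.03)]
E
python3 m.py
```

```text
top table z [-0.0018  0.0009  0.0053]
WHITE/GREY
[384.2 185.9] 782 [ 0.627 -0.307] zmed 0.004 zmax 0.008 rect c [ 627. -308.] size [141.  80.] ang 79.2
[240.1 189.7] 1069 [0.605 0.117] zmed 0.004 zmax 0.008 rect c [604. 117.] size [140.  81.] ang 80.9
[314.5 186.3] 59 [ 0.621 -0.101] zmed 0.043 zmax 0.061 rect c [619. -95.] size [37. 21.] ang 5.6
[165.4 241.8] 998 [0.448 0.328] zmed 0.004 zmax 0.008 rect c [448. 328.] size [ 80. 142.] ang 9.0
[319.3 243.5] 1166 [ 0.454 -0.118] zmed 0.004 zmax 0.007 rect c [ 455. -118.] size [ 80. 140.] ang 18.3
[164.7 241.7] 159 [0.448 0.33 ] zmed 0.005 zmax 0.008 rect c [449. 330.] size [37. 37.] ang 2.4
[245.9 252.1] 284 [0.424 0.095] zmed 0.024 zmax 0.027 rect c [427.  94.] size [62. 62.] ang 1.4
[385.6 252.9] 307 [ 0.432 -0.312] zmed 0.010 zmax 0.013 rect c [ 432. -311.] size [ 31. 122.] ang 10.7
BLACK
[287.7 123.4] 83 [ 0.806 -0.019] zmed 0.065 zmax 0.095 rect c [790. -14.] size [46. 21.] ang 77.4
[363.5 127.9] 208 [ 0.799 -0.245] zmed 0.016 zmax 0.029 rect c [ 796. -239.] size [257.   9.] ang 89.8
[384.7 185.8] 444 [ 0.628 -0.309] zmed 0.005 zm
[... 3467 characters left out ...]
37.] ang 8.6
[300.5 185.9] 152 [0.533 0.212] zmed 0.037 zmax 0.039 rect c [540. 211.] size [43. 34.] ang 2.1
[168.9 201.8] 354 [ 0.622 -0.114] zmed 0.052 zmax 0.061 rect c [ 635. -107.] size [71. 42.] ang 25.7
[340.7 217.2] 759 [0.618 0.312] zmed 0.029 zmax 0.031 rect c [617. 311.] size [91. 60.] ang 59.0
[414.  232.3] 1456 [0.641 0.483] zmed 0.038 zmax 0.040 rect c [644. 478.] size [116.  81.] ang 51.5
[184.2 267.2] 495 [ 0.79  -0.038] zmed 0.059 zmax 0.087 rect c [802. -32.] size [50. 63.] ang 27.8
[356.9 275.5] 454 [0.766 0.341] zmed 0.021 zmax 0.023 rect c [762. 344.] size [35. 64.] ang 6.6
[190.8 288.1] 335 [ 0.836 -0.014] zmed 0.057 zmax 0.087 rect c [843. -11.] size [45. 65.] ang 26.7
```

Both views agree to 2–5 mm, and the heights and sizes match the text: tiles 4 mm, tape 24 mm, spanner 10 mm, jar 60 mm, middle block 93 x 50 x 30 mm. Next I refine the top faces and work out the first move.

```bash
cat > plan.py <<'E'
from h import *
from scipy.spatial.transform import Rotation as Ro
# waypoint: x,y,z mm, yaw (deg) of tool y axis; prints rotvec deg + shift mm from the present pose
def plan(*wps):
    s=readout.sense(); R0=Ro.from_quat(s['tool_rot']); p=s['tcp_pos']*1000
    for x,y,z,a in wps:
        c,d=np.cos(np.radians(a)),np.sin(np.radians(a))
        R=Ro.from_matrix(np.array([[-d,c,0],[c,d,0],[0,0,-1.]]))  # columns x,y,z
        print(np.round((R0.inv()*R).as_rotvec(degrees=True),1),np.round(R0.inv().apply(np.array([x,y,z])-p),1))
    print('t %.2f'%s['t'],p.round(1),'gap %.3f'%s['finger_gap'],'F',s['force'].round(1),'g',s['gripper_force'])
E
python3 - <<'E'
from plan import *
from m import comps
for n in ['top','scene']:
    s=snap(n);P=cloud(s); hh=P[...,2]
    for nm,a,b in [('block',.026,.036),('jar',.054,.068),('tape',.0195,.029)]:
        for o in comps(s,cv2.morphologyEx(((hh>a)&(hh<b)).astype(np.uint8),cv2.MORPH_OPEN,np.ones((3,3))),40,900,.5*(a+b)):
            c=o[5]
            if np.hypot(*(c-dict(block=[612,313],jar=[624,-110],tape=[428,95])[nm]))<15: print(n,nm,*o)
plan((612,314,120,-31),(612,314,29,-31))
E
```

```text
top block [170.2 185.6] 547 [0.609 0.315] zmed 0.030 zmax 0.033 rect c [610. 316.] size [90. 50.] ang 58.7
top jar [320.9 184.2] 140 [ 0.623 -0.109] zmed 0.060 zmax 0.063 rect c [ 623. -109.] size [34. 33.] ang 0.8
top tape [245.2 246.4] 125 [0.443 0.097] zmed 0.024 zmax 0.027 rect c [442.  97.] size [33. 60.] ang 4.5
scene block [341.3 216. ] 641 [0.615 0.313] zmed 0.029 zmax 0.031 rect c [613. 313.] size [90. 52.] ang 59.0
scene jar [167.3 196.7] 170 [ 0.628 -0.111] zmed 0.059 zmax 0.061 rect c [ 626. -112.] size [38. 37.] ang 49.8
scene tape [258.7 154.7] 203 [0.432 0.094] zmed 0.022 zmax 0.025 rect c [429.  94.] size [64. 62.] ang 6.7
[-0.   0.  94.8] [-410.9  -72.9  136. ]
[-0.   0.  94.8] [-410.9  -72.8  227. ]
t 0.30 [275.5 560.7 256. ] gap 0.998 F [ 0.5 -0.3  0.9] g 0.0
```

>>> move_arm:
  rows:
    - [0,0,94.8,-411,-73,0,0]
    - [0,0,94.8,-411,-73,0,0]
    - [0,0,94.8,-411,-73,0,0]
    - [0,0,94.8,-411,-73,0,0]
    - [0,0,94.8,-411,-73,0,0]
    - [0,0,94.8,-411,-73,0,0]
    - [0,0,94.8,-411,-73,0,0]
    - [0,0,94.8,-411,-73,60,0]
    - [0,0,94.8,-411,-73,116,0]
    - [0,0,94.8,-411,-73,116,0]
    - [0,0,94.8,-411,-73,116,0]
    - [0,0,94.8,-411,-73,116,0]

```text
t: 1.3
tcp_pos: [0.6133, 0.3093, 0.1339]
tool_rot: [0.832, 0.554, -0.004, -0.0]
force: [-1.0, 0.3, 0.2]
finger_gap: 1.0
gripper_force: 0.0
```

Run:
```python
from plan import *
s=snap('wrist'); save(s,'w1.png'); print(-s['R'].T@s['t'])
plan((611.5,314.5,140,-31),(611.5,314.5,29,-31))
```

```text
[0.63954794 0.37195319 0.25145732]
[-0.3  0.3  8.1] [ 3.3 -2.8 -5.2]
[-0.3  0.3  8.1] [  4.   -2.3 105.8]
t 1.35 [612.8 310.3 134.8] gap 1.000 F [-0.3  0.5 -0.8] g 0.0
```

View pics/w1.png

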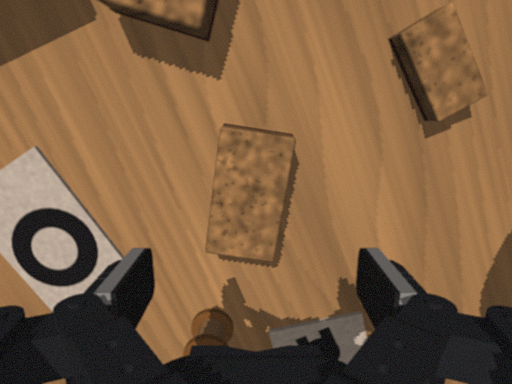

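The wrist view shows the middle block at (252,195), clear of its neighbours. The tape tile is at left, the bobbin at (212,325). I finish the turn and let the arm settle, to see how far command and measurement differ.

>>> move_arm:
  rows:
    - [0,0,8.5,0,0,0,0]
    - [0,0,8.5,0,0,0,0]
    - [0,0,8.5,0,0,0,0]

```text
t: 1.6
tcp_pos: [0.6123, 0.3147, 0.1411]
tool_rot: [0.868, 0.497, 0.001, 0.0]
force: [0.3, -0.3, 0.1]
finger_gap: 1.002
gripper_force: 0.0
```

Run:
```python
from plan import *
plan((611.5,314.5,140,-31),(611.5,314.5,29,-31))
s=snap('wrist'); P=cloud(s); m=(P[...,2]>.026)&(P[...,2]<.034)
from m import comps
for o in comps(s,m,2000,60000,.03): print(*o)
```

```text
[ 0.  -0.1  0.6] [-0.6 -0.6  1.1]
[ 0.  -0.1  0.6] [ -0.7  -0.6 112.1]
t 1.60 [612.3 314.7 141.1] gap 1.002 F [ 0.3 -0.3  0.1] g 0.0
[251.6 198. ] 8624 [0.611 0.318] zmed 0.030 zmax 0.031 rect c [610. 316.] size [90. 50.] ang 58.7
```

>>> move_arm:
  rows:
    - [0,0,0.6,-1,0,35,0]
    - [0,0,0.6,-1,0,70,0]
    - [0,0,0.6,-1,0,95,0]
    - [0,0,0.6,-1,0,111,0]
    - [0,0,0.6,-1,0,111,0]
    - [0,0,0.6,-1,0,111,1]
    - [0,0,0.6,-1,0,111,1]
    - [0,0,0.6,-1,0,111,1]
    - [0,0,0.6,-1,0,111,1]
    - [0,0,0.6,-1,0,111,1]
    - [0,0,0.6,-1,0,111,1]
    - [0,0,0.6,-1,0,111,1]
  squeeze: 40

```text
t: 2.65
tcp_pos: [0.6133, 0.314, 0.0318]
tool_rot: [0.871, 0.491, 0.002, 0.0]
force: [-0.5, 0.1, 6.9]
finger_gap: 0.575
gripper_force: 44.4
```

Run:
```python
from plan import *
plan((611.5,314.5,140,-31),(628.5,-308,140,-11),(628.5,-308,34,-11))
```

```text
[ 0.1 -0.2 -0.2] [-1.000e-01 -1.500e+00 -1.082e+02]
[  0.2  -0.2 -20.2] [-523.8  335.4 -109.1]
[  0.2  -0.2 -20.2] [-524.2  335.1   -3.1]
t 2.65 [613.3 314.   31.8] gap 0.575 F [-0.5  0.1  6.9] g 44.352527260780334
```

>>> move_arm:
  rows:
    - [0,0,0,0,0,-40,1]
    - [0,0,0,0,0,-80,1]
    - [0,0,0,0,0,-106,1]
    - [0,0,-20,-524,335,-109,1]
    - [0,0,-20,-524,335,-109,1]
    - [0,0,-20,-524,335,-109,1]
    - [0,0,-20,-524,335,-109,1]
    - [0,0,-20,-524,335,-109,1]
    - [0,0,-20,-524,335,-109,1]
    - [0,0,-20,-524,335,-109,1]
    - [0,0,-20,-524,335,-109,1]
    - [0,0,-20,-524,335,-109,1]

```text
t: 3.65
tcp_pos: [0.6204, -0.0623, 0.1376]
tool_rot: [0.773, 0.635, 0.0, 0.0]
force: [0.8, -0.4, -0.6]
finger_gap: 0.576
gripper_force: 43.5
```

Run:
```python
from plan import *
plan((628.5,-308,140,-11))
```

```text
[ 0.   0.  -0.2] [-239.4   55.7   -2.3]
t 3.65 [620.4 -62.3 137.6] gap 0.576 F [ 0.8 -0.4 -0.6] g 43.52096199989319
```

>>> move_arm:
  rows:
    - [0,0,0,-239,55,0,1]
    - [0,0,0,-239,55,0,1]
    - [0,0,0,-239,55,0,1]
    - [0,0,0,-239,55,0,1]
    - [0,0,0,-239,55,0,1]
    - [0,0,0,-239,55,0,1]
    - [0,0,0,-239,55,0,1]
    - [0,0,0,-239,55,0,1]
    - [0,0,0,-239,55,0,1]

```text
t: 4.4
tcp_pos: [0.6275, -0.305, 0.1369]
tool_rot: [0.773, 0.634, 0.0, -0.001]
force: [-0.3, 1.7, -0.8]
finger_gap: 0.576
gripper_force: 43.5
```

Run:
```python
from plan import *
plan((628.5,-308,36.5,-11))
for n in ['wrist']:
    s=snap(n);P=cloud(s); save(s,'w2.png')
    m=(P[...,2]<.015)
    hsv=cv2.cvtColor(s['img'],cv2.COLOR_RGB2HSV)
    from m import comps
    for o in comps(s,(hsv[...,1]<70)&(hsv[...,2]>95)&m,500,90000,.004): print(*o)
```

```text
[-0.1 -0.1 -0.3] [ -2.8   1.7 100.4]
t 4.40 [ 627.5 -305.   136.9] gap 0.576 F [-0.3  1.7 -0.8] g 43.47722768783569
[20.5 33.7] 2825 [ 0.493 -0.164] zmed 0.004 zmax 0.006 rect c [ 486. -162.] size [49. 38.] ang 18.4
[255.9 124.5] 4380 [ 0.638 -0.254] zmed 0.004 zmax 0.005 rect c [ 637. -258.] size [37. 80.] ang 78.7
[ 25.7 271.1] 1991 [ 0.43  -0.333] zmed 0.010 zmax 0.012 rect c [ 433. -319.] size [31. 97.] ang 10.2
```

View pics/w2.png

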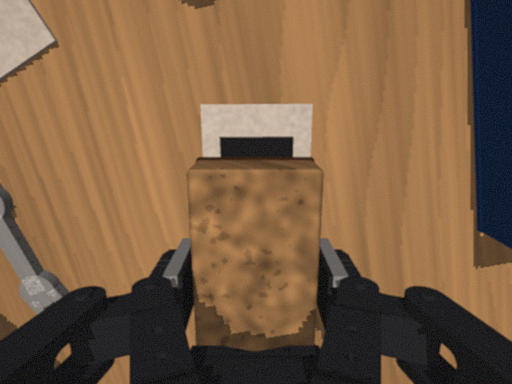

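The block is held squarely, with the tile's end and its silhouette showing just above it at (256,130). I lower it most of the way and check again.

>>> move_arm:
  rows:
    - [0,0,0,-1,1,40,1]
    - [0,0,0,-1,1,75,1]
    - [0,0,0,-1,1,88,1]
    - [0,0,0,-1,1,88,1]
    - [0,0,0,-1,1,88,1]

```text
t: 4.87
tcp_pos: [0.6291, -0.3051, 0.0488]
tool_rot: [0.772, 0.635, -0.0, -0.001]
force: [-0.4, -0.7, -0.7]
finger_gap: 0.574
gripper_force: 43.4
```

Run:
```python
from plan import *
plan((628.5,-308,36.5,-11))
```

```text
[-0.1 -0.  -0.1] [-3.   0.  12.3]
t 4.87 [ 629.1 -305.1   48.8] gap 0.574 F [-0.4 -0.7 -0.7] g 43.41940641403198
```

>>> move_arm:
  rows:
    - [0,0,0,-3,0,6,1]
    - [0,0,0,-3,0,11.5,1]
    - [0,0,0,-3,0,12,1]
    - [0,0,0,-3,0,12,1]
    - [0,0,0,-3,0,12,0]
    - [0,0,0,-3,0,12,0]
    - [0,0,0,-3,0,12,0]
    - [0,0,0,-3,0,-10,0]
    - [0,0,0,-3,0,-50,0]
    - [0,0,0,-3,0,-90,0]

```text
t: 5.7
tcp_pos: [0.6273, -0.3088, 0.1385]
tool_rot: [0.773, 0.635, -0.001, -0.002]
force: [0.3, -0.2, 1.3]
finger_gap: 1.003
gripper_force: 0.0
```

Run:
```python
from plan import *
plan((433,-311,120,10),(433,-311,28,10))
from m import comps
for n in ['top','scene']:
    s=snap(n);P=cloud(s);hh=P[...,2]
    for o in comps(s,cv2.morphologyEx(((hh>.029)&(hh<.04)).astype(np.uint8),cv2.MORPH_OPEN,np.ones((3,3))),200,900,.034):
        if o[5][1]<-250 : print(n,*o)
```

```text
[ -0.2  -0.2 -21.2] [ -40.  -190.    19.2]
[ -0.2  -0.2 -21.2] [ -40.2 -189.6  111.2]
t 5.70 [ 627.3 -308.8  138.5] gap 1.003 F [ 0.3 -0.2  1.3] g 0.0
top [388.5 184.5] 531 [ 0.629 -0.308] zmed 0.034 zmax 0.037 rect c [ 629. -308.] size [90. 50.] ang 78.7
scene [ 91.3 197.2] 589 [ 0.633 -0.309] zmed 0.033 zmax 0.035 rect c [ 632. -310.] size [92. 51.] ang 78.9
```

The block is placed, 2 mm from the tile centre in both views. The spanner is next.

>>> move_arm:
  rows:
    - [0,0,-21,-40,-190,0,0]
    - [0,0,-21,-40,-190,0,0]
    - [0,0,-21,-40,-190,0,0]
    - [0,0,-21,-40,-190,20,0]
    - [0,0,-21,-40,-190,60,0]
    - [0,0,-21,-40,-190,60,0]
    - [0,0,-21,-40,-190,60,0]
    - [0,0,-21,-40,-190,60,0]

```text
t: 6.47
tcp_pos: [0.4342, -0.3121, 0.0789]
tool_rot: [0.645, 0.764, 0.0, -0.0]
force: [0.1, -0.1, 0.2]
finger_gap: 0.999
gripper_force: 0.0
```

Run:
```python
from plan import *
plan((433,-311,27.5,10))
from m import comps
s=snap('wrist');save(s,'w3.png');P=cloud(s);hsv=cv2.cvtColor(s['img'],cv2.COLOR_RGB2HSV);hh=P[...,2]
for o in comps(s,(hh>.006)&(hh<.016)&(hsv[...,1]<90),1000,60000,.01):print(*o)
```

```text
[-0.  -0.  -0.3] [ 1.3 -1.  51.4]
t 6.47 [ 434.2 -312.1   78.9] gap 0.999 F [ 0.1 -0.1  0.2] g 0.0
[251.1 207.5] 6818 [ 0.43  -0.304] zmed 0.010 zmax 0.011 rect c [ 431. -310.] size [ 31. 123.] ang 10.8
```

View pics/w3.png

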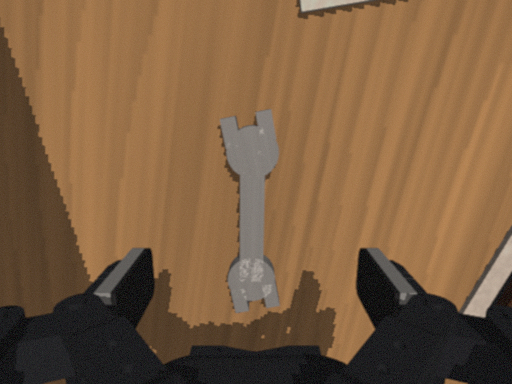

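The wrist view shows the spanner lying along the tool's x axis, with its middle at (251,208). Its measured centre is (431,-310), within 2 mm of my estimate.

>>> move_arm:
  rows:
    - [0,0,-0.5,2,-2,30,0]
    - [0,0,-0.5,2,-2,45,0.4]
    - [0,0,-0.5,2,-2,51,0.6]
    - [0,0,-0.5,2,-2,51,1]
    - [0,0,-0.5,2,-2,51,1]
    - [0,0,-0.5,2,-2,51,1]
    - [0,0,-0.5,2,-2,51,1]
    - [0,0,-0.5,2,-2,51,1]
    - [0,0,-0.5,2,-2,51,1]
    - [0,0,-0.5,2,-2,51,1]
    - [0,0,-0.5,2,-2,51,1]
    - [0,0,-0.5,2,-2,51,1]

```text
t: 7.52
tcp_pos: [0.4329, -0.3109, 0.0294]
tool_rot: [0.641, 0.768, -0.0, 0.002]
force: [0.9, 0.4, 6.4]
finger_gap: 0.141
gripper_force: 39.6
```

Run:
```python
from plan import *
plan((433,-311,110,10),(606,116.5,140,-9))
```

```text
[0.1 0.1 0.3] [ -0.3   0.2 -80.6]
[ 0.1  0.1 19.3] [ 389.4  246.7 -111.1]
t 7.52 [ 432.9 -310.9   29.4] gap 0.141 F [0.9 0.4 6.4] g 39.61265444755554
```

>>> move_arm:
  rows:
    - [0,0,0,0,0,-35,1]
    - [0,0,0,0,0,-75,1]
    - [0,0,0,0,0,-111,1]
    - [0,0,19.3,389,247,-111,1]
    - [0,0,19.3,389,247,-111,1]
    - [0,0,19.3,389,247,-111,1]
    - [0,0,19.3,389,247,-111,1]
    - [0,0,19.3,389,247,-111,1]
    - [0,0,19.3,389,247,-111,1]
    - [0,0,19.3,389,247,-111,1]
    - [0,0,19.3,389,247,-111,1]
    - [0,0,19.3,389,247,-111,1]

```text
t: 8.52
tcp_pos: [0.5704, 0.0317, 0.1393]
tool_rot: [0.76, 0.649, -0.0, -0.0]
force: [0.0, -0.9, -1.3]
finger_gap: 0.148
gripper_force: 39.2
```

Run:
```python
from plan import *
plan((606,116.5,140,-9))
```

```text
[-0.  0. -0.] [89.3 21.9 -0.7]
t 8.52 [570.4  31.7 139.3] gap 0.148 F [ 0.  -0.9 -1.3] g 39.23758327960968
```

>>> move_arm:
  rows:
    - [0,0,0,88,21,0,1]
    - [0,0,0,88,21,0,1]
    - [0,0,0,88,21,0,1]
    - [0,0,0,88,21,0,1]
    - [0,0,0,88,21,50,1]
    - [0,0,0,88,21,80,1]
    - [0,0,0,88,21,80,1]
    - [0,0,0,88,21,80,1]
    - [0,0,0,88,21,80,1]

```text
t: 9.27
tcp_pos: [0.6053, 0.112, 0.0604]
tool_rot: [0.761, 0.649, 0.0, 0.0]
force: [0.2, 0.3, -0.7]
finger_gap: 0.148
gripper_force: 39.3
```

Run:
```python
from plan import *
plan((606,116.5,33.5,-9))
s=snap('wrist');save(s,'w4.png');P=cloud(s);hsv=cv2.cvtColor(s['img'],cv2.COLOR_RGB2HSV);hh=P[...,2]
from m import comps
for o in comps(s,(hh>.025)&(hh<.055)&(hsv[...,1]<90)&(hsv[...,2]>60),1000,60000,.04):print('sp',*o)
for o in comps(s,(hh<.012)&(hsv[...,1]<70)&(hsv[...,2]>95),1000,60000,.004):print('tile',*o)
```

```text
[ 0.1  0.  -0.1] [ 4.5 -0.  26.9]
t 9.27 [605.3 112.   60.4] gap 0.148 F [ 0.2  0.3 -0.7] g 39.260239005088806
sp [254.  220.2] 10236 [0.607 0.13 ] zmed 0.041 zmax 0.043 rect c [605. 119.] size [ 43. 107.] ang 0.4
tile [252.9 169.3] 17945 [0.609 0.145] zmed 0.004 zmax 0.005 rect c [607. 132.] size [109.  80.] ang 81.1
```

View pics/w4.png

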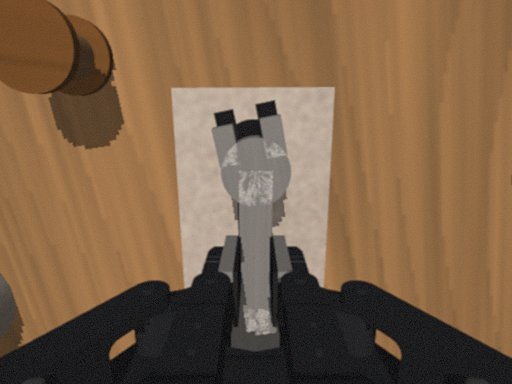

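The spanner is held straight over its silhouette, both running up the column near 250. From the tile's far edge its centre comes out at (604.6,116.8), so I shift 4 mm and lower.

>>> move_arm:
  rows:
    - [0,0,0,4,0,0,1]
    - [0,0,0,4,0,15,1]
    - [0,0,0,4,0,26,1]
    - [0,0,0,4,0,26.5,1]
    - [0,0,0,4,0,26.5,1]
    - [0,0,0,4,0,26.5,0]
    - [0,0,0,4,0,26.5,0]
    - [0,0,0,4,0,26.5,0]
    - [0,0,0,4,0,26.5,0]
    - [0,0,0,4,0,-10,0]
    - [0,0,0,4,0,-50,0]
    - [0,0,0,4,0,-80,0]

```text
t: 10.32
tcp_pos: [0.6056, 0.1172, 0.1406]
tool_rot: [0.761, 0.649, 0.0, 0.0]
force: [0.7, 0.9, 0.1]
finger_gap: 0.999
gripper_force: 0.0
```

Run:
```python
from plan import *
plan((624,-110.5,140,-5))
from m import comps
s=snap('wrist');P=cloud(s);hsv=cv2.cvtColor(s['img'],cv2.COLOR_RGB2HSV);hh=P[...,2]
for o in comps(s,(hh>.009)&(hh<.02)&(hsv[...,1]<90),1000,60000,.014):print('sp',*o)
for o in comps(s,(hh<.012)&(hsv[...,1]<70)&(hsv[...,2]>95),1000,90000,.004):print('tile',*o)
```

```text
[ 0. -0. -4.] [-222.    53.9    0.6]
t 10.32 [605.6 117.2 140.6] gap 0.999 F [0.7 0.9 0.1] g 0.0
sp [254.7 187.9] 4210 [0.606 0.123] zmed 0.014 zmax 0.015 rect c [605. 118.] size [124.  31.] ang 82.3
tile [24.5 10.1] 1183 [0.471 0.268] zmed 0.004 zmax 0.006 rect c [474. 270.] size [49. 16.] ang 9.2
tile [254.5 184.4] 13586 [0.606 0.124] zmed 0.004 zmax 0.005 rect c [605. 116.] size [140.  80.] ang 81.1
```

The spanner is placed within 2 mm and about 1°. The jar is next.

>>> move_arm:
  rows:
    - [0,0,-4,-222,54,0,0]
    - [0,0,-4,-222,54,0,0]
    - [0,0,-4,-222,54,0,0]
    - [0,0,-4,-222,54,0,0]
    - [0,0,-4,-222,54,0,0]
    - [0,0,-4,-222,54,0,0]
    - [0,0,-4,-222,54,0,0]
    - [0,0,-4,-222,54,0,0]
    - [0,0,-4,-222,54,0,0]

```text
t: 11.12
tcp_pos: [0.6233, -0.1096, 0.1388]
tool_rot: [0.737, 0.675, -0.0, -0.001]
force: [-1.3, -0.5, -1.3]
finger_gap: 1.001
gripper_force: 0.0
```

Run:
```python
from plan import *
plan((624,-110.5,33,-5))
from m import comps
s=snap('wrist');P=cloud(s);hh=P[...,2]
for o in comps(s,(hh>.055)&(hh<.065),1000,60000,.06):print('cap',*o)
```

```text
[-0.1 -0.1 -0. ] [ -0.9   0.9 105.8]
t 11.12 [ 623.3 -109.6  138.8] gap 1.001 F [-1.3 -0.5 -1.3] g 0.0
cap [254.2 217.3] 2852 [ 0.622 -0.11 ] zmed 0.060 zmax 0.061 rect c [ 622. -110.] size [37. 38.] ang 14.8
```

>>> move_arm:
  rows:
    - [0,0,0,0,0,35,0]
    - [0,0,0,0,0,70,0]
    - [0,0,0,0,0,95,0]
    - [0,0,0,0,0,106,0]
    - [0,0,0,0,0,106,0.3]
    - [0,0,0,0,0,106,1]
    - [0,0,0,0,0,106,1]
    - [0,0,0,0,0,106,1]
    - [0,0,0,0,0,106,1]
    - [0,0,0,0,0,106,1]
    - [0,0,0,0,0,106,1]
    - [0,0,0,0,0,106,1]

```text
t: 12.17
tcp_pos: [0.6254, -0.1108, 0.0353]
tool_rot: [0.737, 0.675, 0.001, 0.002]
force: [0.1, 1.6, 7.2]
finger_gap: 0.496
gripper_force: 41.6
```

Run:
```python
from plan import *
plan((624,-110.5,110,-5),(456,-118.5,110,-5),(456,-118.5,50,-5))
```

```text
[ 0.2  0.  -0. ] [  0.1  -1.1 -74.7]
[ 0.2  0.  -0. ] [ -22.6 -167.8  -75.4]
[ 0.2  0.  -0. ] [ -22.5 -168.   -15.4]
t 12.17 [ 625.4 -110.8   35.3] gap 0.496 F [0.1 1.6 7.2] g 41.56592991740581
```

>>> move_arm:
  rows:
    - [0,0,0,0,0,-30,1]
    - [0,0,0,0,0,-65,1]
    - [0,0,0,-22,-168,-75,1]
    - [0,0,0,-22,-168,-75,1]
    - [0,0,0,-22,-168,-75,1]
    - [0,0,0,-22,-168,-75,1]
    - [0,0,0,-22,-168,-75,1]
    - [0,0,0,-22,-168,-40,1]
    - [0,0,0,-22,-168,-15,1]
    - [0,0,0,-22,-168,-15,1]
    - [0,0,0,-22,-168,-15,1]

```text
t: 13.08
tcp_pos: [0.4542, -0.1176, 0.0476]
tool_rot: [0.737, 0.675, -0.0, -0.001]
force: [0.4, -0.6, -0.1]
finger_gap: 0.5
gripper_force: 41.3
```

Run:
```python
from plan import *
plan((456,-118.5,40,-5))
s=snap('wrist');save(s,'w5.png');P=cloud(s);hh=P[...,2]
from m import comps
for o in comps(s,(hh>.067)&(hh<.082),1000,60000,.075):print('cap',*o)
```

```text
[-0.1 -0.1 -0. ] [-0.7  1.9  7.6]
t 13.08 [ 454.2 -117.6   47.6] gap 0.500 F [ 0.4 -0.6 -0.1] g 41.3399138056775
cap [254.6 309.7] 8126 [ 0.454 -0.111] zmed 0.073 zmax 0.074 rect c [ 454. -112.] size [31. 37.] ang 87.5
cap [121.8 316.3] 4766 [ 0.413 -0.11 ] zmed 0.079 zmax 0.082 rect c [ 413. -107.] size [46. 26.] ang 41.9
cap [388.1 317.2] 4945 [ 0.495 -0.118] zmed 0.079 zmax 0.082 rect c [ 496. -114.] size [26. 46.] ang 38.1
```

View pics/w5.png

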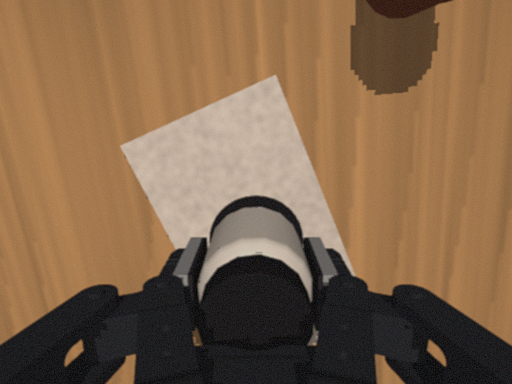

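The jar hangs upright over the disc, whose rim shows at (256,205). The cap is about 3 mm off in y, so I correct that and lower by 8.5 mm.

>>> move_arm:
  rows:
    - [0,0,0,-2.5,1.5,0,1]
    - [0,0,0,-2.5,1.5,4,1]
    - [0,0,0,-2.5,1.5,8,1]
    - [0,0,0,-2.5,1.5,8.5,1]
    - [0,0,0,-2.5,1.5,8.5,1]
    - [0,0,0,-2.5,1.5,8.5,0]
    - [0,0,0,-2.5,1.5,8.5,0]
    - [0,0,0,-2.5,1.5,8.5,0]
    - [0,0,0,-2.5,1.5,8.5,0]
    - [0,0,0,-2.5,1.5,-20,0]
    - [0,0,0,-2.5,1.5,-60,0]
    - [0,0,0,-2.5,1.5,-90,0]

```text
t: 14.13
tcp_pos: [0.4557, -0.1203, 0.1394]
tool_rot: [0.737, 0.675, -0.0, -0.0]
force: [0.5, -0.3, -0.1]
finger_gap: 0.999
gripper_force: 0.0
```

Run:
```python
from plan import *
plan((428,95,140,-5),(428,95,80,-5))
from m import comps
s=snap('wrist');P=cloud(s);hh=P[...,2];hsv=cv2.cvtColor(s['img'],cv2.COLOR_RGB2HSV)
for o in comps(s,(hh>.055)&(hh<.07),1000,60000,.064):print('cap',*o)
```

```text
[-0.1 -0.  -0. ] [212.  -46.4  -0.5]
[-0.1 -0.  -0. ] [212.  -46.4  59.5]
t 14.13 [ 455.7 -120.3  139.4] gap 0.999 F [ 0.5 -0.3 -0.1] g 0.0
cap [254.8 217.6] 3026 [ 0.455 -0.12 ] zmed 0.064 zmax 0.065 rect c [ 455. -120.] size [39. 37.] ang 85.0
```

>>> move_arm:
  rows:
    - [0,0,0,212,-46,0,0]
    - [0,0,0,212,-46,0,0]
    - [0,0,0,212,-46,0,0]
    - [0,0,0,212,-46,0,0]
    - [0,0,0,212,-46,0,0]
    - [0,0,0,212,-46,10,0]
    - [0,0,0,212,-46,40,0]
    - [0,0,0,212,-46,40,0]
    - [0,0,0,212,-46,40,0]
    - [0,0,0,212,-46,40,0]

```text
t: 15.02
tcp_pos: [0.4288, 0.0945, 0.0985]
tool_rot: [0.738, 0.675, -0.0, -0.0]
force: [0.2, 0.4, -0.3]
finger_gap: 1.003
gripper_force: 0.0
```

Run:
```python
from plan import *
plan((428,95,25,-5))
from m import comps
s=snap('wrist');P=cloud(s);hh=P[...,2]
for o in comps(s,(hh>.018)&(hh<.028),1000,60000,.024):print('tape',*o)
```

```text
[-0.   0.  -0.1] [ 0.5 -0.9 73.5]
t 15.02 [428.8  94.5  98.5] gap 1.003 F [ 0.2  0.4 -0.3] g 0.0
tape [251.  214.2] 5333 [0.426 0.098] zmed 0.024 zmax 0.025 rect c [426.  97.] size [63. 62.] ang 84.9
```

>>> move_arm:
  rows:
    - [0,0,0,2,-1.5,30,0]
    - [0,0,0,2,-1.5,55,0]
    - [0,0,0,2,-1.5,68,0]
    - [0,0,0,2,-1.5,72,0]
    - [0,0,0,2,-1.5,72,0]
    - [0,0,0,2,-1.5,72,1]
    - [0,0,0,2,-1.5,72,1]
    - [0,0,0,2,-1.5,72,1]
    - [0,0,0,2,-1.5,72,1]
    - [0,0,0,2,-1.5,72,1]
    - [0,0,0,2,-1.5,72,1]
    - [0,0,0,2,-1.5,72,1]
  squeeze: 25

```text
t: 16.07
tcp_pos: [0.4281, 0.0968, 0.0277]
tool_rot: [0.737, 0.675, 0.001, 0.001]
force: [0.2, -1.7, 6.6]
finger_gap: 0.739
gripper_force: 26.5
```

Run:
```python
from plan import *
plan((449.5,328.5,110,-5),(449.5,328.5,50,-5))
```

```text
[ 0.2 -0.  -0. ] [232.7   1.2 -82.3]
[ 0.2 -0.  -0. ] [232.7   1.1 -22.3]
t 16.07 [428.1  96.8  27.7] gap 0.739 F [ 0.2 -1.7  6.6] g 26.471212785691023
```

>>> move_arm:
  rows:
    - [0,0,0,0,0,-35,1]
    - [0,0,0,0,0,-75,1]
    - [0,0,0,233,1,-82,1]
    - [0,0,0,233,1,-82,1]
    - [0,0,0,233,1,-82,1]
    - [0,0,0,233,1,-82,1]
    - [0,0,0,233,1,-82,1]
    - [0,0,0,233,1,-82,1]
    - [0,0,0,233,1,-60,1]
    - [0,0,0,233,1,-22,1]
    - [0,0,0,233,1,-22,1]
    - [0,0,0,233,1,-22,1]

```text
t: 17.07
tcp_pos: [0.4465, 0.3281, 0.0468]
tool_rot: [0.737, 0.676, -0.003, -0.001]
force: [0.1, -0.1, -0.2]
finger_gap: 0.733
gripper_force: 28.4
```

Run:
```python
from plan import *
plan((449.5,328.5,32,-5))
s=snap('wrist');P=cloud(s);hh=P[...,2]
print(np.median(hh[280:330,225:285]))
from m import comps
for o in comps(s,(hh>.034)&(hh<.048),1000,60000,.041):print('tape',*o)
```

```text
[-0.3  0.2 -0. ] [ 0.7  3.  14.8]
t 17.07 [446.5 328.1  46.8] gap 0.733 F [ 0.1 -0.1 -0.2] g 28.380196038633585
0.0319578023595687
tape [254.6 272.1] 13941 [0.446 0.329] zmed 0.043 zmax 0.044 rect c [446. 332.] size [70. 69.] ang 39.8
```

>>> move_arm:
  rows:
    - [0,0,0,0,2,0,1]
    - [0,0,0,0,2,7,1]
    - [0,0,0,0,2,13,1]
    - [0,0,0,0,2,14.5,1]
    - [0,0,0,0,2,14.5,1]
    - [0,0,0,0,2,14.5,0]
    - [0,0,0,0,2,14.5,0]
    - [0,0,0,0,2,14.5,0]
    - [0,0,0,0,2,-10,0]
    - [0,0,0,0,2,-50,0]
    - [0,0,0,0,2,-90,0]
    - [0,0,0,0,2,-110,0]

```text
t: 18.12
tcp_pos: [0.4523, 0.3297, 0.1622]
tool_rot: [0.737, 0.676, 0.003, 0.001]
force: [1.2, -0.1, 0.1]
finger_gap: 0.999
gripper_force: 0.0
```

Run:
```python
from plan import *
plan((400,250,200,-5))
from m import comps
s=snap('wrist');P=cloud(s);hh=P[...,2];hsv=cv2.cvtColor(s['img'],cv2.COLOR_RGB2HSV)
for o in comps(s,(hh>.02)&(hh<.034),1000,60000,.028):print('tape',*o)
for o in comps(s,(hh<.012)&(hsv[...,1]<70)&(hsv[...,2]>95),1000,90000,.004):print('tile',*o)
s=snap('scene');save(s,'s9.png')
for n in ['top','scene']:
    s=snap(n);P=cloud(s);hh=P[...,2]
    for o in comps(s,(hh>.014)&(hh<.09),60,900,.03): print(n,*o)
```

```text
[ 0.3 -0.2 -0. ] [-83.8 -44.9 -38.3]
t 18.12 [452.3 329.7 162.2] gap 0.999 F [ 1.2 -0.1  0.1] g 0.0
tape [251.7 194.5] 3313 [0.45  0.329] zmed 0.028 zmax 0.029 rect c [450. 328.] size [63. 63.] ang 84.9
tile [247.1 175. ] 9835 [0.447 0.34 ] zmed 0.004 zmax 0.006 rect c [448. 328.] size [ 80. 141.] ang 9.1
tile [250.2 190.8] 1137 [0.448 0.326] zmed 0.005 zmax 0.006 rect c [448. 327.] size [34. 32.] ang 8.7
top [292. 107.] 227 [ 0.848 -0.028] zmed 0.057 zmax 0.086 rect c [838. -24.] size [61. 47.] ang 70.8
top [286.2 122.8] 100 [ 0.801 -0.012] zmed 0.054 zmax 0.086 rect c [797. -15.] size [63. 31.] ang 80.8
top [162.  134.4] 272 [0.756 0.345] zmed 0.022 zmax 0.025 rect c [758. 347.] size [36. 64.] ang 8.1
top [387.5 184.8] 599 [ 0.629 -0.307] zmed 0.034 zmax 0.037 rect c [ 628. -305.] size [96. 53.] ang 78.7
top [239.2 189.2] 168 [0.605 0.119] zmed 0.015 zmax 0.017 rect c [606. 118.] size [117.  29.] ang 82.6
top [ 76.5 223. ] 617 [0.497 0.573] zmed 0.055 zmax 0.085 rect c [497. 563.] size [ 35. 145.] ang 90.0
top [204.2 213.3] 132 [0.533 0.216] zmed 0.038 zmax 0.041 rect c [534. 215.]
[... 466 characters left out ...]
1 0.323] zmed 0.026 zmax 0.029 rect c [457. 324.] size [62. 72.] ang 86.6
scene [218.  176.7] 212 [ 0.528 -0.005] zmed 0.040 zmax 0.043 rect c [536.  -3.] size [54. 37.] ang 8.6
scene [300.5 186.1] 151 [0.534 0.212] zmed 0.037 zmax 0.039 rect c [540. 211.] size [43. 34.] ang 2.1
scene [ 92.1 198.9] 747 [ 0.636 -0.308] zmed 0.032 zmax 0.035 rect c [ 636. -306.] size [102.  58.] ang 78.9
scene [184.1 267.3] 500 [ 0.791 -0.038] zmed 0.058 zmax 0.087 rect c [801. -32.] size [50. 64.] ang 27.8
scene [356.9 275.5] 457 [0.766 0.342] zmed 0.021 zmax 0.023 rect c [762. 344.] size [35. 64.] ang 6.6
scene [191.  288.2] 335 [ 0.836 -0.013] zmed 0.055 zmax 0.087 rect c [842. -10.] size [47. 65.] ang 28.6
```

View pics/s9.png

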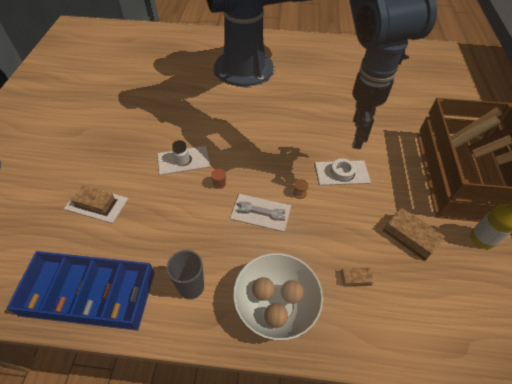

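The scene view shows all four things on their tiles: jar (181,153), tape (343,171), block (95,200), spanner (261,210). The pot (218,177) and bobbin (300,186) have not moved, and the gripper is clear, so I hand in.

```bash
python3 -c "
from station import order
print(order.sign_off())"
```

```text
the job is handed in; nothing more can be done
None
```

All four things measured within about 3 mm of the centres of their own tiles, lying flat or upright and lined up, with the pot and bobbin unmoved; I handed the job in at about 18 s, and the sign-off gave no verdict.

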